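# Roll a hair roller up its rail into the sprung charging dock

## Robot

A 7-joint arm with a two-finger parallel gripper is mounted at the origin on a cart in front of the work surface, level with it; the furniture and walls round the work are solid. World frame = base frame: x ahead of the robot, y to its left, z up, the work surface at z = 0. Lengths are in mm, angles in rad, forces in N, time in s.
With the tool pointing down it reaches from about 425 to 875 mm from the base axis. Payload 9.9 kg.
Tool frame: the origin (TCP) lies at the very end of the fingers, on their centre line; the grasp point (between the pads) lies 19 mm behind it; z points along the fingers, y is the direction in which the jaws open and shut (so a half turn about z gives the same grasp; the last joint's range is limited). The gripper opens to 85 mm and grips with 20 to 120 N. Pads are 22 mm wide; open, the fingers measure 114 mm over their backs; the gripper's body (76 mm by 85 mm) begins 54 mm behind the grasp point. The pads swing forward as they close: fully open they stand 13 mm farther back than shut.
Start: joints at [-1.432, 0.576, 0.025, 1.437, -0.015, 1.129, -0.057], TCP at [149.141, 658.321, 231.289] pointing down, gripper open.
Joint ranges: [-2.76, 2.76], [-0.34, 2.15], [-1.52, 1.57], [0.19, 2.46], [-1.09, 4.23], [0.17, 1.99], [-2.82, 2.82]. Speed limits (rad/s): [2.22, 2.22, 3.01, 3.01, 3.14, 3.14, 3.14].

## Interface

Orientations are given as a rotation vector (axis times angle).
In Python, from cell import manip, viewer gives the robot as it stands.
- The arm moves only by the shell command python3 -m crank 'ROWS' [OPENING] [FORCE]. ROWS is JSON, one flat list of numbers, 4 for each row, row after row: the shift along the tool's x, y, z in cm, then the turn about the tool's z in rad. A call has 1 to 20 rows; each row is the pose to reach, as a shift and turn from the pose commanded when the call began, along the tool's axes at that moment; what a row does not reach only later rows make up. A row lasts 1/10 s, in which the tool goes at most 50 mm and 8.59 degrees, less where a joint would pass 70% of its speed; a pose out of reach is approached as far as the arm can. A call with a gripper value outside its range is refused whole. OPENING is the closure, from -1 (fully open) to 1 (shut), so that 0 is half open, set as the call begins (- or left out, the last holds). The fingers move at their own pace and stop on an object; FORCE is the grip in N (left out, the last holds). Time passes only in rows, so rows that repeat a pose let the fingers close. It gives the time, the measured TCP pose, the force and the opening at its end, in the units of the state.
- manip.read_state(): the state, without advancing time (a new reading comes with each control period).
- viewer.get_image(name): name is "side" or "top"; returns (picture, depth): 480x640x3 uint8, blue, green, red; 480x640 float32, mm along the optical axis (not along the pixel's ray), 0 where there is no reading.
- viewer.calibration(name): a dict with "camera_matrix" (3x3 intrinsics, pixels), "R" (3x3) and "t" (3): a world point X has camera coordinates R X + t. Camera axes: x right, y down, z forward; pixel columns grow to the right and rows downward; lengths in mm; the calibration is good to about 2 mm. A picture is of the moment at which its call begins. calibration takes no time and is no camera call.
- manip.sign_off(): hands the job in, once; it reports no verdict.
The state is a dict: "time_s": time; "joint_pos": joint angles; "joint_velocities": joint speeds; "joint_torque": joint torques, N m; "eef_pos": TCP position; "tcp_rot": TCP orientation; "ft_force": force on the tool from outside, world axes, zero at the start; "torque": the same for the moment, N m; "finger_gap": finger opening in mm.
Only numpy, scipy, OpenCV 4.12 (cv2) and the standard library are available. Lean on these libraries where they do the work, as an engineer would, in place of code of your own. Each camera call takes 0.05 s, during which the arm holds its last target.

## Task

Put the hair roller on charge: pick up the wooden paddle and, with it, gently roll the roller up the rail, through the sprung jaws and against the dock's contact pad until it clicks in and stays. Feel for the pad and do not squeeze the roller hard (20 N is too much), flick it, or touch it with the gripper. Then stand the paddle upright on the worktop again, let go, and leave the other things where they are.

Things in the scene. Friction and masses are not known exactly. Their poses are not given: they have to be found in the camera images.
- rail: Fixed aluminium charging rail on black feet, 350 x 70 mm. Origin: on the worktop, on its centre line, 150 mm from the low open end; own x along the rail from the low end to the dock, z up. Its running surface is 25 mm above the worktop at x = -150 mm, rises evenly to 35 mm at x = -20, then is level to x = +200. Inside width 64.4 mm; side walls 3 mm thick, 12 mm high.
- rail_low (a point): Point on the top edge of the cross ridge at the rail's low end (rail x = -148 mm, 30 mm above the worktop). The ridge keeps the roller from rolling off; above it this end is open. Axes as the rail's. A wall shelf, underside 0.50 m above the worktop, overhangs the rear of the worktop, its front edge about 0.15 m behind the rail's centre line.
- rail_level (a point): Point on the centre line of the rail's level running surface, at rail x = +50 mm, 35 mm above the worktop. The white dock saddle is clamped farther on: its pad face is somewhere from rail x = +125 to +165 mm, differently each time; not reported, to be seen or felt. A white bridge stands behind the pad, 76 mm high; before the pad the way is open from above.
- roller: Ribbed dark grey hair roller: cylinder 40 mm across, 62 mm long, about 70 g, rolls freely. Origin at its centre; own y is its axis, lying across the rail. It starts at the low end, resting against the ridge, centre at rail x = -132 mm, 47 mm above the worktop; friction may hold it on the ramp if let go. On the level part its centre is 55 mm above the worktop.
- paddle: Pale wooden paddle standing upright. Block 46 mm wide (own y) x 20 mm thick (own x) x 46 mm tall, under an upright handle 18 mm (own x) x 24 mm (own y) from 44 to 102 mm above its foot. Origin: centre of its underside, z up the handle. Both broad faces are flat and alike; either may push. About 110 g. It fits between the jaws with 5 mm to spare each side.
- pad (a joint): How far the dock's sprung smooth contact pad is pushed in, m: 0 free, 0.008 hard stop. Spring: 0.6 N at first, plus 2 N per mm. The roller clicks in behind the jaws' catches once the pad is in by about 1.5 mm; passing the jaws and pushing the pad takes roughly 3 to 6 N in all. The docked roller keeps the pad in by 1 to 1.5 mm. Pad: 34 x 22 mm, centre 55 mm above the worktop.
- jaw_left (a joint): Angle of the dock's sprung jaw over the rail's +y wall, rad: 0 shut, about 0.07 while the roller's end spreads it, back near 0 when the roller has clicked in. Jaws stand 50 to 64 mm above the worktop; their catches, 56 mm apart, end 38.5 mm before the free pad's face; 24 degree lead-ins start about 58 mm before it.
- jaw_right (a joint): The same for the jaw over the rail's -y wall.
- cream_pot: Bystander, to be left alone: white screw-lid pot, 84 mm across, 27 mm tall; origin at the centre of its underside.
- dropper_bottle: Bystander, to be left alone: amber dropper bottle, 33 mm across, 102 mm tall; origin at the centre of its underside.
- black_clip: Bystander, to be left alone: black sectioning clip lying flat, 104 x 18 x 15 mm; origin at the centre of its underside.
- red_clip: Bystander, to be left alone: red and white sectioning clip lying flat, 96 x 18 x 15 mm; origin at the centre of its underside.
- kitchen_timer: Bystander, to be left alone: twist timer, 62 mm across, 37 mm tall; origin at the centre of its underside.

How it is judged:
By the outcome, as a careful person would: the job done as asked, in the order asked, and still so for the second after the job is handed in, with the robot touching nothing.
It also fails if it takes over 66 s, if anything falls off the work surface, if the arm or the gripper's body presses on something with over 40 N, if the wrist force passes 120 N, or if a joint passes its speed limit or range.

## Working session

There is one attempt and no reset: what is moved stays moved. The work goes in short steps, Python scripts to look and compute and a shell command to move; the robot and the scene stay as the last step left them, time stands still between calls to the robot, and variables do not carry over. Pictures are saved under pics/ and viewed, and the job is handed in when it is done.

```bash
ls; mkdir -p pics
cat > h.py <<'E'
import numpy as np, cv2
from cell import manip, viewer
def cal(n):
    c=viewer.calibration(n); return np.array(c["camera_matrix"]),np.array(c["R"]),np.array(c["t"]).ravel()
def ray(n,u,v,z):
    K,R,t=cal(n); d=R.T@np.linalg.inv(K)@np.array([u,v,1.]); o=-R.T@t
    return o+d*(z-o[2])/d[2]
def dep(n,u,v,d):
    K,R,t=cal(n); return R.T@(np.linalg.inv(K)@np.array([u,v,1.])*d-t)
def proj(n,X):
    K,R,t=cal(n); p=K@(R@np.array(X,float)+t); return p[:2]/p[2]
def grab(n,f):
    im,d=viewer.get_image(n); cv2.imwrite(f"pics/{f}.png",im); np.save(f"pics/{f}.npy",d); return im,d
E
python3 - <<'E'
from h import *
for n in("side","top"):
    grab(n,n+"0"); K,R,t=cal(n); print(n,K.round(1).tolist(),R.round(3).tolist(),(-R.T@t).round(0))
s=manip.read_state(); print({k:np.round(v,3).tolist() for k,v in s.items()})
E
```

```text
pics
side [[588.2, 0.0, 315.7], [0.0, 588.2, 239.7], [0.0, 0.0, 1.0]] [[0.346, -0.938, -0.011], [-0.81, -0.293, -0.508], [0.473, 0.185, -0.861]] [  57.  -66. 1025.]
top [[518.5, 0.0, 310.7], [0.0, 518.5, 244.1], [0.0, 0.0, 1.0]] [[0.026, -1.0, -0.002], [-0.979, -0.025, -0.204], [0.204, 0.007, -0.979]] [ 351.  159. 1186.]
{'time_s': 0.1, 'joint_pos': [-1.432, 0.576, 0.025, 1.438, -0.015, 1.129, -0.057], 'joint_velocities': [0.0, -0.001, -0.001, -0.002, -0.001, -0.001, 0.0], 'joint_torque': [0.006, -76.73, 2.258, -28.66, 0.016, 0.009, 0.0], 'eef_pos': [149.071, 657.944, 230.524], 'tcp_rot': [-0.349, -3.122, 0.002], 'ft_force': [-0.344, -0.099, -0.168], 'torque': [-0.069, 0.021, -0.043], 'finger_gap': 85.246}
```

View pics/side0.png

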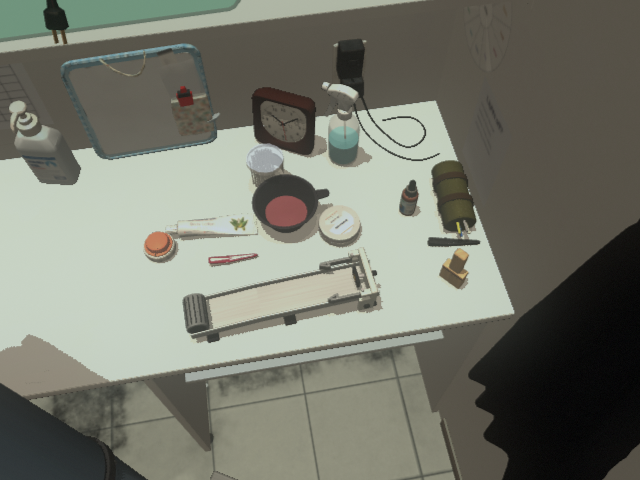

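View pics/top0.png

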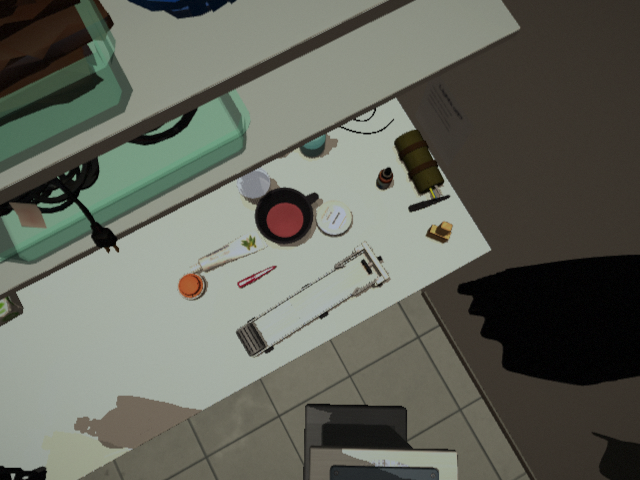

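Run:
```python
from h import *
t=cv2.imread("pics/top0.png"); s=cv2.imread("pics/side0.png")
cv2.imwrite("pics/c1.png",cv2.resize(t[225:365,225:405],None,fx=4.2,fy=4.2,interpolation=cv2.INTER_CUBIC))
cv2.imwrite("pics/c2.png",cv2.resize(s[240:345,175:385],None,fx=3.8,fy=3.8,interpolation=cv2.INTER_CUBIC))
a=cv2.resize(t[185:255,400:470],None,fx=5.5,fy=5.5,interpolation=cv2.INTER_CUBIC)
b=cv2.resize(s[230:300,420:490],None,fx=5.5,fy=5.5,interpolation=cv2.INTER_CUBIC)
cv2.imwrite("pics/c3.png",np.hstack([a,b]))
```

```text
(no output)
```

View pics/c1.png

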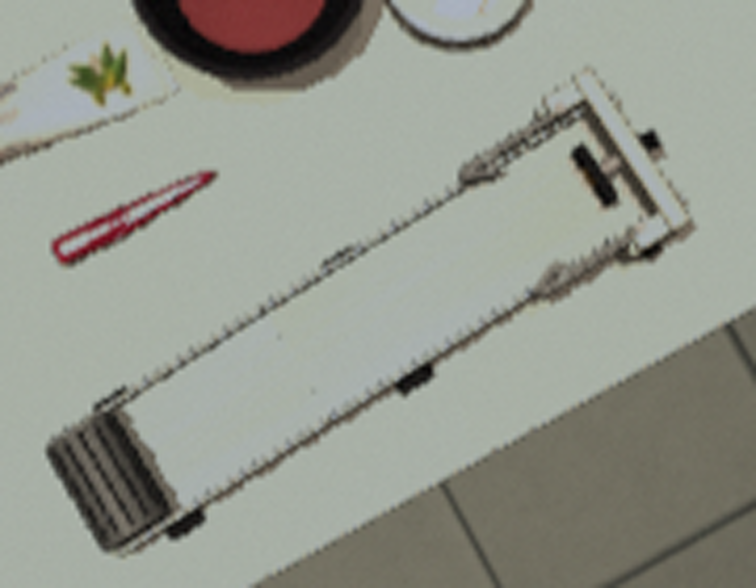

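View pics/c2.png

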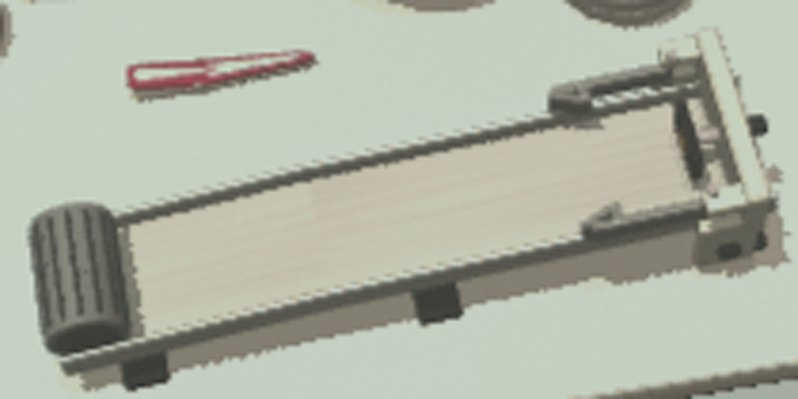

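View pics/c3.png

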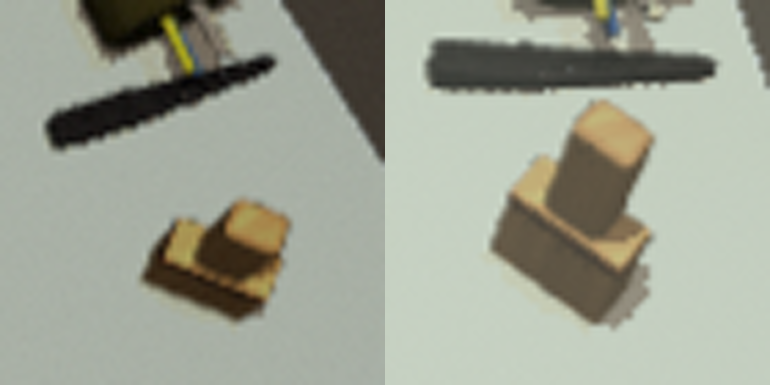

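Run:
```python
from h import *
def px(x,y,f,ox,oy): return (x+.5)/f-.5+ox,(y+.5)/f-.5+oy
T1=lambda x,y:px(x,y,4.2,225,225); S1=lambda x,y:px(x,y,3.8,175,240)
T3=lambda x,y:px(x,y,5.5,400,185); S3=lambda x,y:px(x-385,y,5.5,420,230)
print("handle top corners top:");
for p in[(240,200),(290,215),(275,262),(225,245)]: print(ray("top",*T3(*p),102).round(1))
print("side")
for p in[(600,100),(652,135),(630,167),(573,132)]: print(ray("side",*S3(*p),102).round(1))
print("block top corners top / side z46")
for p in[(180,220),(155,255),(262,297)]: print(ray("top",*T3(*p),46).round(1))
for p in[(540,155),(512,195),(622,268),(650,237)]: print(ray("side",*S3(*p),46).round(1))
print("block foot side z0", [ray("side",*S3(*p),0).round(1) for p in[(492,250),(600,323)]])
print("block foot top z0", [ray("top",*T3(*p),0).round(1) for p in[(143,280),(240,320)]])
print("left wall top", [ray("top",*T1(*p),z).round(1) for p,z in[((130,392),40),((470,186),47)]])
print("right wall top", [ray("top",*T1(*p),z).round(1) for p,z in[((200,508),40),((530,298),47)]])
print("bridge ends z76", [ray("top",*T1(*p),76).round(1) for p in[((582,72)),(600,68),(692,222),(677,240)]])
print("pad face top edge z66 top/side", [ray("top",*T1(*p),66).round(1) for p in[(575,150),(607,205)]], [ray("side",*S1(*p),66).round(1) for p in[(678,103),(692,178)]])
for n,f in(("top","top0"),("side","side0")):
    d=np.load(f"pics/{f}.npy"); K,R,t=cal(n)
    v,u=np.mgrid[0:480,0:640]; P=np.stack([(u-K[0,2])/K[0,0]*d,(v-K[1,2])/K[1,1]*d,d],-1)
    W=(P-t)@R; np.save(f"pics/W_{n}.npy",W)
    m=(d>0)
    def box(u0,u1,v0,v1,z0,z1):
        s=np.zeros_like(m); s[v0:v1,u0:u1]=1; return W[s&m&(W[...,2]>z0)&(W[...,2]<z1)]
    if n=="top": r=box(230,275,310,360,57,75); h=box(420,460,215,250,92,112); b=box(345,400,235,290,68,85)
    else: r=box(180,215,285,335,57,75); h=box(440,475,240,290,92,112);b=box(345,385,240,315,68,85)
    for q in(r,h,b):
        print(n,len(q),q.mean(0).round(1),q.min(0).round(),q.max(0).round())
        if len(q)>5:
            c=cv2.minAreaRect(q[:,:2].astype(np.float32)); print(c)
```

```text
handle top corners top:
[ 635.2 -117.4  102. ]
[ 629.6 -136.8  102. ]
[ 610.6 -130.4  102. ]
[ 616.9 -111.1  102. ]
side
[ 636.  -116.5  102. ]
[ 628.9 -135.4  102. ]
[ 614.9 -131.4  102. ]
[ 621.3 -111.1  102. ]
block top corners top / side z46
[ 640.7 -106.8   46. ]
[625.7 -96.2  46. ]
[ 609.1 -139.6   46. ]
[ 642.8 -105.3   46. ]
[ 624.3 -100.    46. ]
[ 609.8 -141.6   46. ]
[ 624.5 -147.8   46. ]
block foot side z0 [array([ 627. , -100.3,    0. ]), array([ 612. , -142.8,    0. ])]
block foot top z0 [array([ 625.7, -101.2,    0. ]), array([ 609.3, -142.1,    0. ])]
left wall top [array([421.2, 283.7,  40. ]), array([533.5, 108.3,  47. ])]
right wall top [array([362.8, 244.7,  40. ]), array([475.,  76.,  47.])]
bridge ends z76 [array([590.5,  52.2,  76. ]), array([592.8,  42.8,  76. ]), array([513.1,  -4.7,  76. ]), array([503.6,   3. ,  76. ])]
pad face top edge z66 top/side [array([550.9,  54.7,  66. ]), array([522.3,  37.9,  66. ])] [array([553.2,  54.5,  66. ]), array([517.3,  35.5,  66. ])]
top 435 [374.4 291.9  63. ] [342. 261.  57.] [407. 322.  71.]
((374.85980224609375, 292
[... 213 characters left out ...]
68824577331543), 70.14075469970703)
top 347 [546.7  30.   74.2] [498.  -2.  68.] [591.  72.  81.]
((545.2034301757812, 33.98990249633789), (94.82583618164062, 30.961273193359375), 33.110740661621094)
side 653 [375.3 292.1  64.2] [342. 263.  57.] [411. 324.  73.]
((376.706298828125, 293.8114013671875), (65.99278259277344, 36.677955627441406), 32.27116012573242)
side 148 [ 623.2 -122.9  100.8] [ 612. -136.   92.] [ 636. -110.  108.]
((624.9204711914062, -123.0817642211914), (23.41900062561035, 19.485076904296875), 59.00775909423828)
side 502 [546.2  31.2  75.1] [493.  -2.  68.] [594.  74.  83.]
((539.3573608398438, 46.39057922363281), (96.33612060546875, 57.592735290527344), 33.93194580078125)
```

```bash
python3 -m crank '[-1.6,-1.6,0,0.04,-4.8,-4.9,0,0.13,-8,-8.2,0,0.21,-11.2,-11.5,0,0.3,-14.4,-14.8,0,0.39,-17.6,-18.1,0,0.47,-20.8,-21.4,0,0.56,-24,-24.7,0,0.64,-27.2,-28,0,0.73,-30.4,-31.3,0,0.81,-32,-33,0,0.86]' -1; python3 -c "
from h import *
s=manip.read_state();print(s['joint_pos'])"
```

```text
time_s: 1.2
eef_pos: [389.9, 261.9, 231.4]
tcp_rot: [1.628, 2.686, -0.001]
ft_force: [-0.1, 0.9, 0.0]
finger_gap: 85.5
[-0.94367334  0.28517125  0.32851164  1.96559041 -0.11388407  0.90873599
 -0.07657005]
```

```bash
python3 -m crank '[-2,0.1,0,0.04,-6,0.4,0,0.12,-10.5,0.7,0,0.2,-15,1,0,0.28,-19.5,1.3,0,0.36,-24,1.6,0,0.45,-28.5,1.9,0,0.53,-33,2.2,0,0.61,-37.5,2.5,0,0.7,-41.5,2.7,0,0.78,-44,2.9,0,0.82,-45.3,3,0,0.845,-45.3,3,0,0.845]'
python3 - <<'E'
from h import *
s=manip.read_state();print(s['joint_pos'],s['ft_force'])
from scipy.spatial.transform import Rotation as Ro
print(Ro.from_rotvec(s['tcp_rot']).as_matrix().round(4))
a=grab("top","t1")[0];b=grab("side","s1")[0]
cv2.imwrite("pics/c4.png",np.hstack([cv2.resize(a[150:280,370:500],None,fx=3,fy=3),cv2.resize(b[190:320,380:510],None,fx=3,fy=3)]))
E
```

```text
time_s: 2.5
eef_pos: [627.5, -121.2, 230.6]
tcp_rot: [2.582, 1.79, -0.002]
ft_force: [0.5, 0.3, -0.2]
finger_gap: 85.5
[-0.22045558  0.58290353  0.57768021  1.55324686 -0.34163162  1.10853651
  0.07714502] [ 0.50980257  0.31823255 -0.22300485]
[[ 3.506e-01  9.365e-01 -8.000e-04]
 [ 9.365e-01 -3.506e-01 -6.000e-04]
 [-8.000e-04 -6.000e-04 -1.000e+00]]
```

View pics/c4.png

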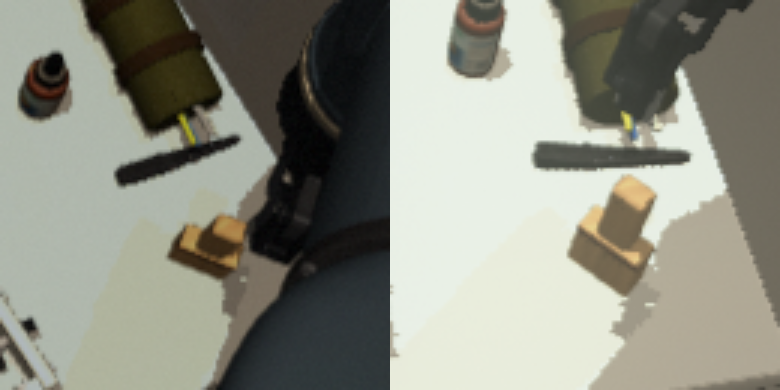

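```bash
python3 -m crank '[-0.2,-0.1,3,0,-0.4,-0.2,7,0,-0.4,-0.2,10.5,0,-0.4,-0.2,13.5,0,-0.4,-0.2,15.5,0,-0.4,-0.2,16.8,0,-0.4,-0.2,17.5,0,-0.4,-0.2,17.7,0,-0.4,-0.2,17.7,0]'
python3 - <<'E'
from h import *
a=grab("top","t2")[0];b=grab("side","s2")[0]
cv2.imwrite("pics/c5.png",np.hstack([cv2.resize(a[170:270,390:490],None,fx=4,fy=4),cv2.resize(b[210:310,400:500],None,fx=4,fy=4)]))
E
```

```text
time_s: 3.5
eef_pos: [624.3, -123.1, 55.0]
tcp_rot: [2.58, 1.792, 0.001]
ft_force: [-0.7, -0.3, 0.6]
finger_gap: 85.3
```

View pics/c5.png

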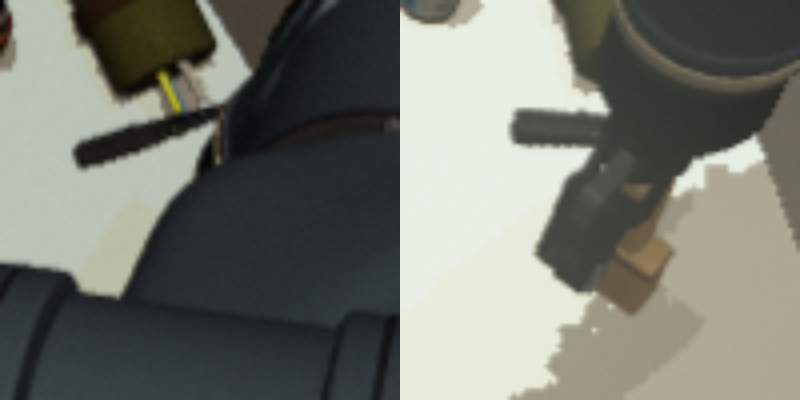

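```bash
python3 -m crank '[0,0,0,0,0,0,0,0,0,0,0,0,0,0,0,0,0,0,0,0,0,0,0,0,0,0,0,0,0,0,0,0]' 1 60; python3 -m crank '[0,0,-0.3,0,0,0,-1,0,0,0,-1.5,0,0,0,-1.5,0]';  python3 - <<'E'
from h import *
b=grab("side","s3")[0]; a=grab("top","t3")[0]
cv2.imwrite("pics/c6.png",np.hstack([cv2.resize(a[170:270,390:490],None,fx=4,fy=4),cv2.resize(b[210:310,400:500],None,fx=4,fy=4)]))
E
```

```text
time_s: 4.4
eef_pos: [623.9, -123.4, 54.3]
tcp_rot: [2.58, 1.792, -0.0]
ft_force: [-0.4, -0.5, 1.7]
finger_gap: 17.1
time_s: 4.8
eef_pos: [624.5, -123.5, 70.4]
tcp_rot: [2.58, 1.791, 0.002]
ft_force: [-0.7, -0.4, -1.4]
finger_gap: 17.2
```

View pics/c6.png

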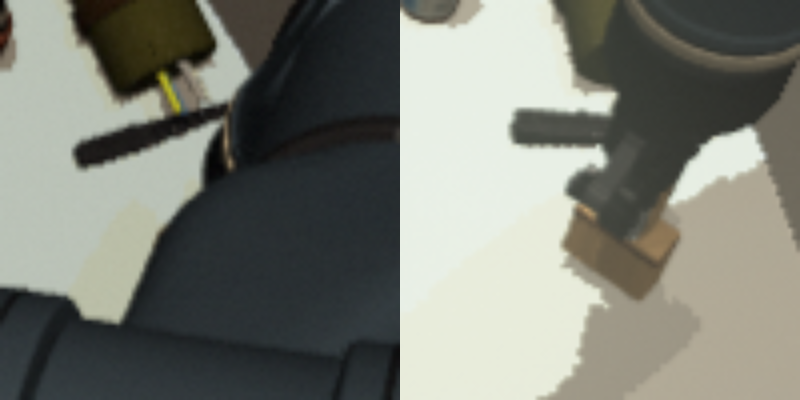

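```bash
cat > ov.py <<'E'
from h import *
import sys
O=np.array([447.3,181.5]);yaw=np.radians(-56.8);
if len(sys.argv)>1: O=np.array([float(sys.argv[1]),float(sys.argv[2])]);yaw=np.radians(float(sys.argv[3]))
ex=np.array([np.cos(yaw),np.sin(yaw)]);ey=np.array([-ex[1],ex[0]])
W=lambda x,y,z:np.r_[O+x*ex+y*ey,z]
def hh(x):return 25+10*np.clip((x+150)/130,0,1)
for n,u0,v0,w,h_,f in(("top",225,225,180,140,4.4),("side",175,235,215,115,3.7)):
    im=cv2.imread(f"pics/{n}0.png")[v0:v0+h_,u0:u0+w]; im=cv2.resize(im,None,fx=f,fy=f,interpolation=cv2.INTER_CUBIC)
    def L(pts,c):
        q=np.array([(proj(n,p)-[u0,v0]+.5)*f-.5 for p in pts]); cv2.polylines(im,[np.round(q*16).astype(np.int32)],False,c,1,cv2.LINE_AA,4)
    for y in(35.2,-35.2): L([W(x,y,hh(x)+12) for x in(-150,-20,200)],(0,0,255))
    L([W(-152,-31,47),W(-152,31,47)],(255,0,0));L([W(-112,-31,47),W(-112,31,47)],(255,0,0));L([W(-132,-31,67),W(-132,31,67)],(255,0,0))
    L([W(-132,31,67),W(-112,31,47)],(255,0,0));L([W(-132,-31,67),W(-112,-31,47)],(255,0,0))
    for x in(125,145,165): L([W(x,-17,66),W(x,17,66)],(0,160,0))
    L([W(50,-32,35),W(50,32,35)],(200,0,200))
    cv2.imwrite(f"pics/ov_{n}.png",im)
E
python3 ov.py
```

```text
(no output)
```

View pics/ov_top.png

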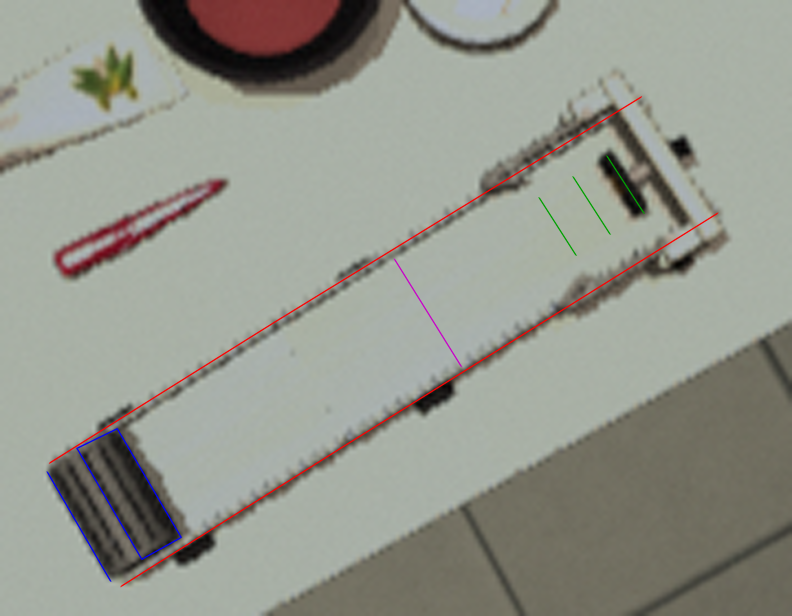

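View pics/ov_side.png

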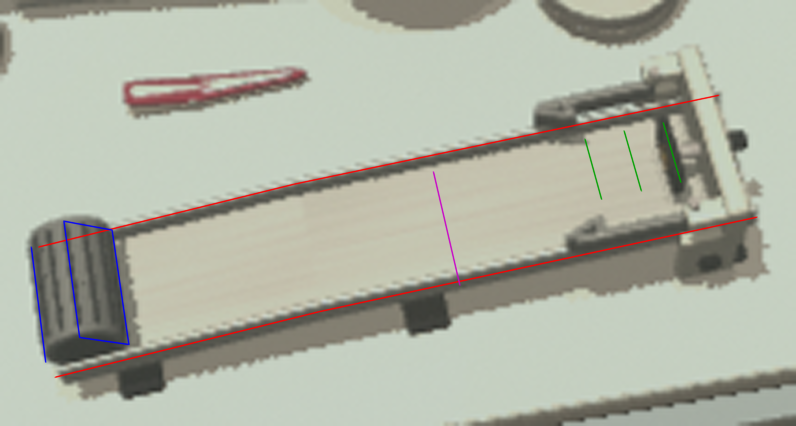

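```bash
python3 -m crank '[0,0,-3,0,0.5,-0.6,-7,0.03,2,-2.5,-10.5,0.08,4.5,-5.7,-12.5,0.13,7.5,-9.5,-12.8,0.18,10.5,-13.3,-12.8,0.23,13.5,-17.1,-12.8,0.28,16.5,-20.9,-12.8,0.33,19.5,-24.7,-12.8,0.38,22.5,-28.5,-12.8,0.43,25.5,-32.3,-12.8,0.48,28.5,-36.1,-12.8,0.53,31,-39.3,-12.8,0.57,33,-41.8,-12.8,0.6,34,-43.1,-12.8,0.625,34.3,-43.4,-12.8,0.634,34.3,-43.4,-12.8,0.634,34.3,-43.4,-12.8,0.634]'
python3 - <<'E'
from h import *
from scipy.spatial.transform import Rotation as Ro
s=manip.read_state();print(np.round(s['joint_pos'],2),s['ft_force'])
M=Ro.from_rotvec(s['tcp_rot']).as_matrix();print(M.round(4),np.degrees(np.arctan2(M[1,1],M[0,1])))
O=np.array([447.3,181.5]);y=np.radians(-56.8);ex=np.array([np.cos(y),np.sin(y)]);d=s['eef_pos'][:2]-O;print(d@ex,d@[-ex[1],ex[0]],s['eef_pos'])
b=grab("side","s4")[0]; a=grab("top","t4")[0]
cv2.imwrite("pics/c7.png",np.hstack([cv2.resize(a[240:380,200:320],None,fx=3.3,fy=3.3),cv2.resize(b[200:340,110:230],None,fx=3.3,fy=3.3)]))
E
```

```text
time_s: 6.7
eef_pos: [337.9, 348.5, 197.4]
tcp_rot: [3.011, 0.896, 0.0]
ft_force: [0.5, -0.3, -1.1]
finger_gap: 17.1
[-1.49  0.46  0.87  1.99 -0.45  0.89 -1.38] [ 0.52780948 -0.32221322 -1.13564626]
[[ 8.372e-01  5.469e-01  3.000e-04]
 [ 5.469e-01 -8.372e-01 -3.000e-04]
 [ 1.000e-04  4.000e-04 -1.000e+00]] -56.84564164190677
-199.65284801173877 -0.08292862468293549 [337.90805125 348.51696963 197.40681372]
```

View pics/c7.png

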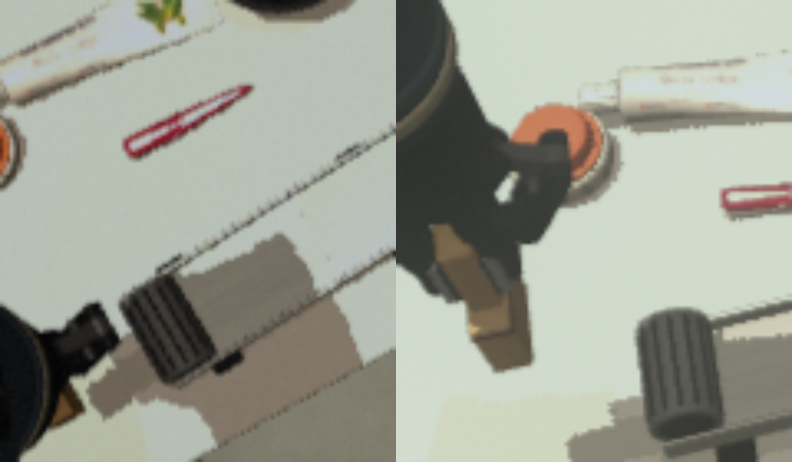

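```bash
python3 -m crank '[0,0,2,0,0,0,5,0,0,0,8,0,0,0,9.8,0,0,0,10.3,0,0,0,10.3,0,0,0,10.3,0]'
python3 - <<'E'
from h import *
s=manip.read_state();print(s['ft_force'])
O=np.array([447.3,181.5]);y=np.radians(-56.8);ex=np.array([np.cos(y),np.sin(y)]);d=s['eef_pos'][:2]-O;print(d@ex,d@[-ex[1],ex[0]],s['eef_pos'])
b=grab("side","s5")[0]
cv2.imwrite("pics/c8.png",cv2.resize(b[230:350,140:260],None,fx=4.5,fy=4.5))
E
```

```text
time_s: 7.5
eef_pos: [338.0, 349.7, 95.2]
tcp_rot: [-3.01, -0.897, -0.002]
ft_force: [-0.3, 0.8, -1.1]
finger_gap: 17.2
[-0.31586671  0.80497094 -1.06782837]
-200.60181957482192 0.6101664571803695 [337.96838655 349.69054855  95.16903479]
```

View pics/c8.png

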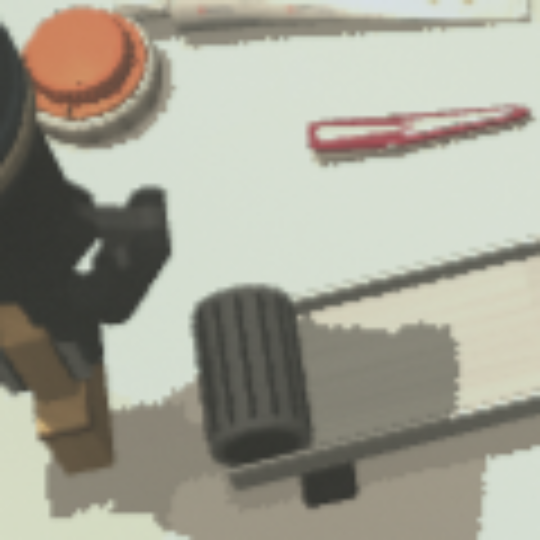

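Run:
```python
from h import *
O=np.array([447.3,181.5]);yaw=np.radians(-56.8);ex=np.array([np.cos(yaw),np.sin(yaw)]);ey=np.array([-ex[1],ex[0]])
W=lambda x,y,z:np.r_[O+x*ex+y*ey,z]
im=cv2.imread("pics/s5.png")[270:350,130:230];f=6;im=cv2.resize(im,None,fx=f,fy=f,interpolation=cv2.INTER_CUBIC)
c=-200.6;z0=40.7
def L(pts,col):
    q=np.array([(proj("side",p)-[130,270]+.5)*f-.5 for p in pts]);cv2.polylines(im,[np.round(q).astype(np.int32)],True,col,1)
for x in(-10,10):L([W(c+x,-22.4,z0),W(c+x,23.6,z0),W(c+x,23.6,z0+46),W(c+x,-22.4,z0+46)],(0,0,255))
L([W(c+a,b+.6,z0+102) for a,b in((-9,-12),(9,-12),(9,12),(-9,12))],(255,0,0))
cv2.imwrite("pics/c9.png",im)
```

```text
(no output)
```

View pics/c9.png

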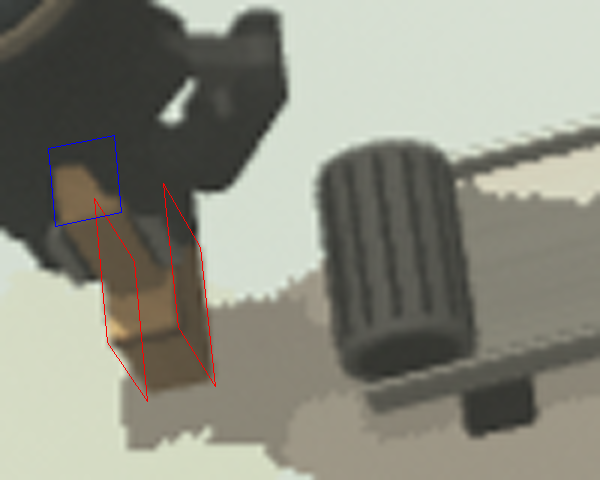

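```bash
python3 -m crank '[-0.05,0.5,0,0,-0.1,1.2,0,0,-0.1,2,0,0,-0.1,2.6,0,0,-0.1,3.0,0,0,-0.1,3.3,0,0,-0.1,3.5,0,0,-0.1,3.7,0,0,-0.1,3.9,0,0,-0.1,4.1,0,0,-0.1,4.3,0,0,-0.1,4.5,0,0,-0.1,4.8,0,0,-0.1,5.1,0,0,-0.1,5.4,0,0,-0.1,5.7,0,0,-0.1,6,0,0,-0.1,6.3,0,0,-0.1,6.6,0,0,-0.1,6.9,0,0]'
python3 - <<'E'
from h import *
s=manip.read_state();print(s['ft_force'])
O=np.array([447.3,181.5]);y=np.radians(-56.8);ex=np.array([np.cos(y),np.sin(y)]);d=s['eef_pos'][:2]-O;print(d@ex,d@[-ex[1],ex[0]],s['eef_pos'])
b=grab("side","s6")[0]
cv2.imwrite("pics/c10.png",cv2.resize(b[230:350,140:300],None,fx=4.5,fy=4.5))
E
```

```text
time_s: 9.55
eef_pos: [374.3, 291.2, 94.3]
tcp_rot: [3.01, 0.898, -0.0]
ft_force: [-0.2, -0.4, -1.4]
finger_gap: 17.5
[-0.16550574 -0.41789772 -1.44066732]
-131.7999786179257 -1.0443269640820176 [374.25732332 291.21368358  94.28335545]
```

View pics/c10.png

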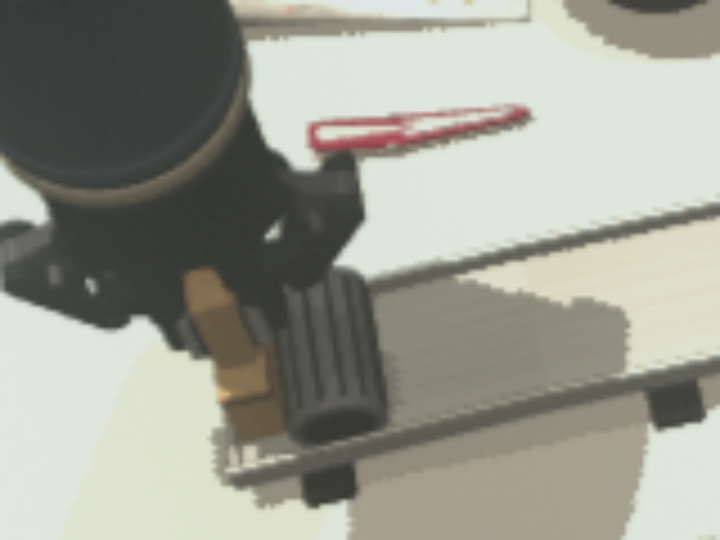

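```bash
python3 -m crank '[0,0.2,0,0,0,0.5,0,0,0,0.9,0,0,0,1.3,0,0,0,1.7,0,0,0,2.1,0,0,0,2.5,0,0,0,2.9,0,0,0,3.3,0,0,0,3.7,0,0,0,4.1,0,0,0,4.5,0,0,0,4.9,0,0,0,5.3,0,0,0,5.7,0,0,0,6.1,0,0,0,6.5,0,0,0,6.9,0,0,0,7.3,0,0,0,7.7,0,0]'; python3 -m crank '[0,0.4,0,0,0,0.8,0,0,0,1.2,0,0,0,1.6,0,0,0,2,0,0,0,2.4,0,0,0,2.8,0,0,0,3.2,0,0,0,3.5,0,0,0,3.8,0,0,0,4.1,0,0,0,4.4,0,0,0,4.7,0,0,0,5,0,0,0,5.3,0,0,0,5.6,0,0,0,5.9,0,0,0,6.2,0,0,0,6.5,0,0,0,6.8,0,0]'
cat > chk.py <<'E'
from h import *
import sys
s=manip.read_state()
O=np.array([447.3,181.5]);y=np.radians(-56.8);ex=np.array([np.cos(y),np.sin(y)]);ey=np.array([-ex[1],ex[0]])
def rep():
    s=manip.read_state();d=s['eef_pos'][:2]-O;F=s['ft_force'];print('t',s['time_s'],'rail',d@ex,d@ey,s['eef_pos'][2],'F along',F[:2]@ex,'lat',F[:2]@ey,'z',F[2])
rep()
if len(sys.argv)>1:
    k=sys.argv[1]; b=grab("side","s"+k)[0]; a=grab("top","t"+k)[0]
    cv2.imwrite(f"pics/z{k}.png",np.vstack([cv2.resize(b[240:320,250:390],None,fx=5,fy=3.7*5/3.7)[:400],cv2.resize(a[235:310,310:400],None,fx=2.6,fy=2.6).copy() if 0 else np.zeros((1,700,3),np.uint8)]))
E
python3 chk.py 7
```

```text
time_s: 11.6
eef_pos: [416.5, 226.8, 94.3]
tcp_rot: [-3.01, -0.898, 0.0]
ft_force: [0.2, -1.1, -0.6]
finger_gap: 17.2
time_s: 13.6
eef_pos: [453.7, 169.9, 94.3]
tcp_rot: [3.01, 0.898, -0.0]
ft_force: [0.6, 0.0, -1.0]
finger_gap: 17.2
t 13.6 rail 13.179426675419485 -0.9975278535629215 94.2967887618876 F along 0.32495176005139315 lat 0.5088811744904255 z -0.9761842065531225
```

View pics/z7.png

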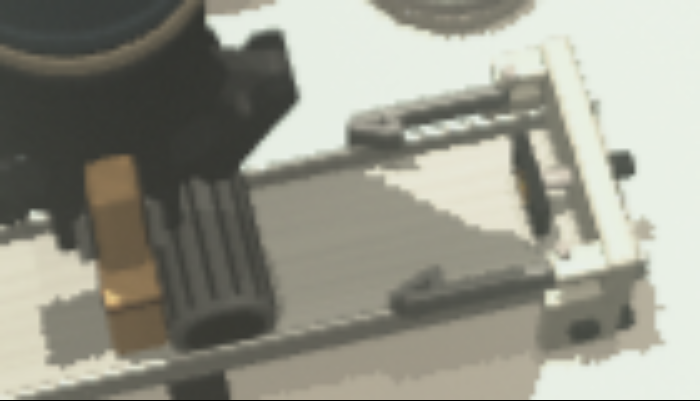

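```bash
python3 -m crank '[0,0.3,0,0,0,0.6,0,0,0,0.9,0,0,0,1.2,0,0,0,1.5,0,0,0,1.8,0,0,0,2.1,0,0,0,2.4,0,0,0,2.7,0,0,0,3,0,0,0,3.3,0,0,0,3.5,0,0,0,3.7,0,0,0,3.9,0,0,0,4.1,0,0]' ; python3 chk.py; python3 -m crank '[0,0.2,0,0,0,0.4,0,0,0,0.6,0,0,0,0.8,0,0]';python3 chk.py;  python3 -m crank '[0,0.2,0,0,0,0.4,0,0,0,0.6,0,0,0,0.8,0,0]';python3 chk.py
```

```text
time_s: 15.2
eef_pos: [476.1, 135.7, 94.3]
tcp_rot: [3.01, 0.898, -0.0]
ft_force: [-0.0, 0.2, -0.8]
finger_gap: 17.5
t 15.2 rail 54.02849960020135 -0.989385797383445 94.27144139632266 F along -0.13396399797129194 lat 0.07818363016947776 z -0.7829312999305259
time_s: 15.6
eef_pos: [480.4, 129.2, 94.3]
tcp_rot: [-3.01, -0.898, 0.0]
ft_force: [-0.8, 0.9, 0.2]
finger_gap: 17.4
t 15.6 rail 61.86234160687859 -0.9294775550015046 94.29366664858316 F along -1.2110378619277715 lat -0.15178467912730242 z 0.22665114763734262
time_s: 16.0
eef_pos: [484.5, 122.8, 94.2]
tcp_rot: [-3.01, -0.898, 0.001]
ft_force: [-2.3, 1.4, -0.3]
finger_gap: 17.2
t 16.0 rail 69.52493246539223 -1.0477115791125584 94.19754920013632 F along -2.426525194991873 lat -1.1709996918647987 z -0.340010952469288
```

```bash
python3 -m crank '[0,0.2,0,0,0,0.4,0,0,0,0.6,0,0,0,0.8,0,0,0,1,0,0]';python3 chk.py 8;  python3 -m crank '[0,0.2,0,0,0,0.4,0,0,0,0.6,0,0,0,0.8,0,0,0,1,0,0]';python3 chk.py; python3 -m crank '[0,0.2,0,0,0,0.4,0,0,0,0.6,0,0,0,0.8,0,0]';python3 chk.py 9
```

```text
time_s: 16.5
eef_pos: [490.4, 113.9, 94.3]
tcp_rot: [3.01, 0.898, 0.0]
ft_force: [-1.8, 1.9, -0.3]
finger_gap: 17.4
t 16.5 rail 80.18387871616542 -0.9458797487705937 94.2960874110181 F along -2.553298102695286 lat -0.44754037765506327 z -0.2956747910361892
time_s: 17.1
eef_pos: [495.9, 105.5, 94.3]
tcp_rot: [3.011, 0.898, 0.0]
ft_force: [-1.2, 1.4, -0.5]
finger_gap: 17.4
t 17.1 rail 90.16010697853949 -0.9528341775571363 94.29539223416145 F along -1.8562033025097002 lat -0.26540839278289685 z -0.5295237114179783
time_s: 17.5
eef_pos: [500.2, 98.9, 94.3]
tcp_rot: [-3.01, -0.898, 0.0]
ft_force: [-0.8, 1.2, -0.1]
finger_gap: 17.0
t 17.5 rail 98.1103203199079 -0.9466981215371604 94.30965171232606 F along -1.4683924690566157 lat -0.00249276585779179 z -0.12128134211491876
```

View pics/z9.png

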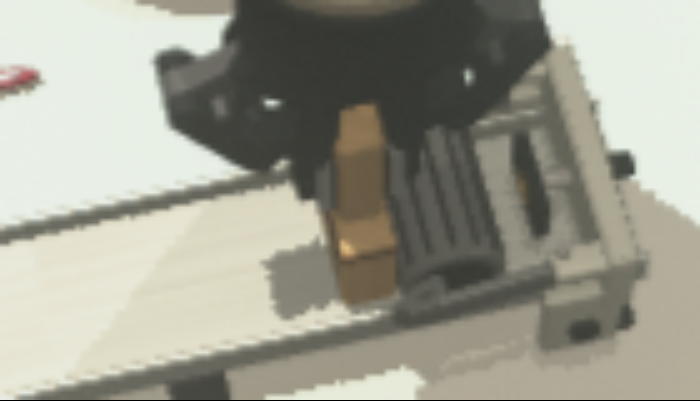

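```bash
python3 -m crank '[0,0.15,0,0,0,0.3,0,0,0,0.45,0,0,0,0.6,0,0]' >/dev/null;python3 chk.py;  python3 -m crank '[0,0.1,0,0,0,0.2,0,0]'>/dev/null;python3 chk.py; python3 -m crank '[0,0.1,0,0,0,0.2,0,0]'>/dev/null;python3 chk.py;python3 -m crank '[0,0.05,0,0,0,0.1,0,0]'>/dev/null;python3 chk.py
```

```text
t 18.0 rail 104.06930635891806 -0.9816944883367 94.2787441013626 F along -2.1585839580857913 lat -0.10009033075411844 z -0.929256294717798
t 18.2 rail 106.01161576391618 -0.9535372838823477 94.27633862186853 F along -1.8821344183791973 lat -0.16695211000922716 z 0.09659223687925417
t 18.4 rail 107.9860670975331 -0.9463688653328433 94.30640893043257 F along -2.226997854975635 lat 0.9829665530334218 z -0.6639898558976152
t 18.6 rail 108.98756632929121 -0.9503624394836834 94.28040134036732 F along -1.962229268002552 lat -0.4680680770593185 z -0.32742484325158716
```

```bash
for i in 1 2 3; do python3 -m crank '[0,0.05,0,0,0,0.1,0,0]'>/dev/null;python3 chk.py; done
```

```text
t 18.8 rail 109.9282069691665 -0.9785315840323676 94.29245049940315 F along -1.9695893361221901 lat 0.25097488702451276 z -0.7295010378439819
t 19.0 rail 110.95083839525174 -0.9528294971624618 94.29495922029787 F along -2.5005648482410416 lat 1.23654958940618 z -0.37780468453738475
t 19.2 rail 112.00686049622718 -0.9392627758582037 94.29798405780565 F along -1.6603365690848781 lat 0.04151223129802728 z -0.6841784974944991
```

```bash
python3 -m crank '[0,0.05,0,0,0,0.1,0,0]'>/dev/null;python3 chk.py;python3 -m crank '[0,0.05,0,0]'>/dev/null;python3 chk.py a
```

```text
t 19.4 rail 112.56626463383569 -0.9783722120596323 94.2612420760631 F along -4.756522339290192 lat -0.41570997907810225 z 1.1172878559104853
t 19.5 rail 112.92006284705708 -0.9824953964640883 94.24659569527255 F along -5.124509366483919 lat 1.4455882013463326 z 2.053035702888613
```

View pics/za.png

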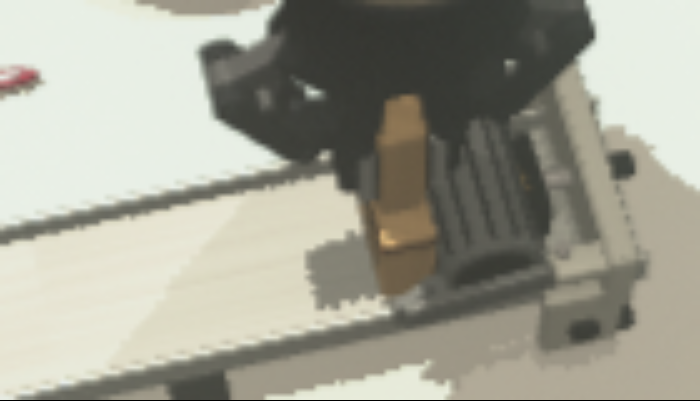

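```bash
python3 -m crank '[0,0.03,0,0]'>/dev/null;python3 chk.py;python3 -m crank '[0,0.03,0,0]'>/dev/null;python3 chk.py;python3 -m crank '[0,0.03,0,0]'>/dev/null;python3 chk.py
```

```text
t 19.7 rail 113.71860511749352 -0.925055639409706 94.25313276127747 F along -3.5338445067205977 lat 0.4521532427190804 z 0.4354729090666623
t 19.8 rail 113.80174832355175 -0.9379290501801947 94.25049034459265 F along -4.330430685354474 lat 1.0035246053394602 z 0.8384230742354135
t 19.9 rail 113.90112300435271 -0.9374552629460382 94.25503940758364 F along -5.684547167766877 lat 0.18602973246157495 z 0.9858623740591519
```

```bash
python3 -m crank '[0,0.03,0,0,0,0.05,0,0]'>/dev/null;python3 chk.py;python3 -m crank '[0,0,0,0]'>/dev/null;python3 chk.py b
```

```text
t 20.1 rail 114.12949937591114 -0.898252731552418 94.25667422411622 F along -5.878451988328356 lat 0.05935526656499679 z 1.8556234021781957
t 20.2 rail 114.14530039168167 -0.9027864140971715 94.27259014058659 F along -6.073518692246537 lat -0.04530472169962474 z 1.4891763152498465
```

View pics/zb.png

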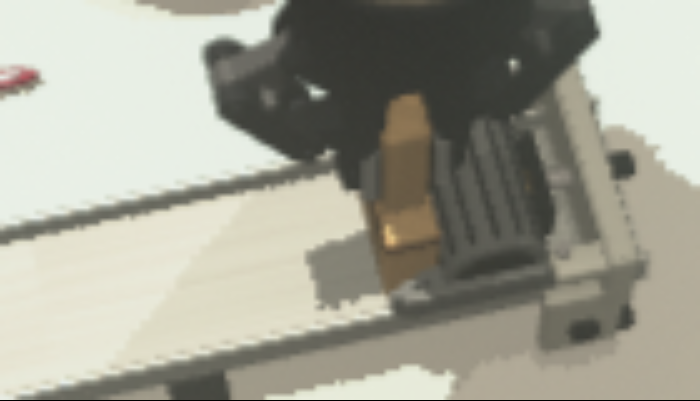

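```bash
python3 -m crank '[0,0.05,0,0,0,0.05,0,0]'>/dev/null;python3 chk.py;python3 -m crank '[0,-0.1,0,0,0,-0.1,0,0]'>/dev/null;python3 chk.py;python3 -m crank '[0,-0.1,0,0,0,-0.1,0,0]'>/dev/null;python3 chk.py;python3 -m crank '[0,-0.2,0,0,0,-0.5,0,0,0,-1,0,0]'>/dev/null;python3 chk.py c
```

```text
t 20.5 rail 114.37973410924639 -0.9220058145958774 94.23813428238955 F along -7.041658511259666 lat -0.2028935324254788 z 1.267415636554197
t 20.7 rail 114.14584632144748 -0.9224986875000738 94.25758212681583 F along -4.628348896590591 lat 0.7776643970914778 z 0.27366372834626096
t 20.9 rail 113.60705912662645 -0.9315902685509627 94.29088160661932 F along -2.2186764181619165 lat 2.037874126255622 z -1.6155389632864934
t 21.2 rail 103.85159947701888 -1.0205899413578265 94.39921389853382 F along -0.13791739683821921 lat 0.18198030854314207 z -0.7909508655683353
```

View pics/zc.png

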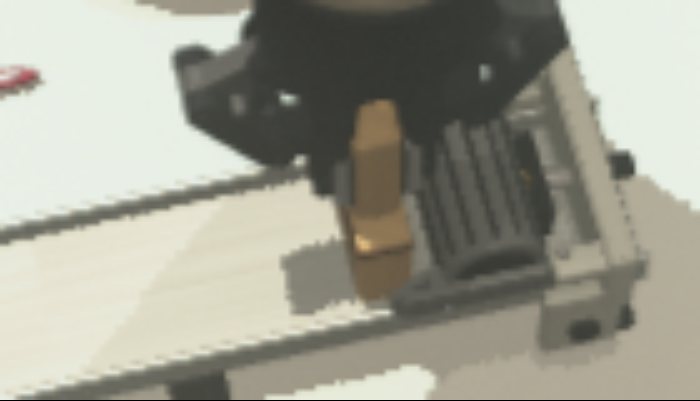

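```bash
python3 -m crank '[0,-0.4,0,0,0,-1,0,0,0,-1.5,-1,0,0,-1.5,-3.5,0,0,-1.5,-7,0,0,-1.5,-9.5,0,0,-1.5,-10.3,0,0,-1.5,-10.3,0]'
python3 - <<'E'
from h import *
from scipy.spatial.transform import Rotation as Ro
s=manip.read_state();M=Ro.from_rotvec(s['tcp_rot']).as_matrix()
print(M.T@(np.array([624.2,-123.4,54.5])-s['eef_pos']), np.degrees(np.arctan2(M[1,1],M[0,1])))
b=grab("side","sd")[0]; a=grab("top","td")[0]
cv2.imwrite("pics/zd.png",np.vstack([cv2.resize(b[240:320,290:390],None,fx=5,fy=5),]))
E
```

```text
time_s: 22.1
eef_pos: [495.2, 107.5, 198.4]
tcp_rot: [-3.01, -0.899, -0.004]
ft_force: [-0.4, 0.3, -0.6]
finger_gap: 17.5
[-19.11262489 263.82814082 143.87133322] -56.746417754697134
```

View pics/zd.png

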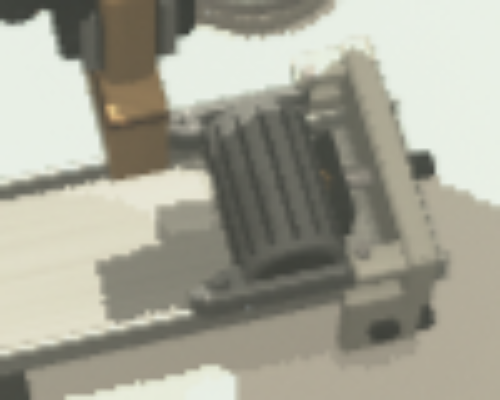

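```bash
python3 -m crank '[-0.1,1,0,-0.03,-0.2,3,0,-0.08,-0.4,6,0,-0.15,-0.7,9.5,0,-0.23,-0.9,13,0,-0.31,-1.2,16.5,0,-0.4,-1.4,20,0,-0.48,-1.6,22.8,2,-0.55,-1.8,25,5,-0.6,-1.9,26.1,8.5,-0.634,-1.9,26.4,11.5,-0.634,-1.9,26.4,12.8,-0.634,-1.9,26.4,13,-0.634,-1.9,26.4,13,-0.634]'
python3 - <<'E'
from h import *
from scipy.spatial.transform import Rotation as Ro
s=manip.read_state();M=Ro.from_rotvec(s['tcp_rot']).as_matrix()
print(s['ft_force'],M.T@(np.array([624.2,-123.4,54.5])-s['eef_pos']), np.degrees(np.arctan2(M[1,1],M[0,1])))
a=grab("top","te")[0]
cv2.imwrite("pics/ze.png",np.vstack([cv2.resize(a[230:310,310:400],None,fx=6,fy=6,interpolation=2)]))
E
```

```text
time_s: 23.6
eef_pos: [623.6, -123.9, 67.4]
tcp_rot: [-2.58, -1.792, 0.0]
ft_force: [0.2, 0.3, -1.4]
finger_gap: 17.7
[ 0.1745352   0.30689422 -1.41399843] [ 0.65811463  0.4224036  12.90739533] -20.441056484891632
```

View pics/ze.png

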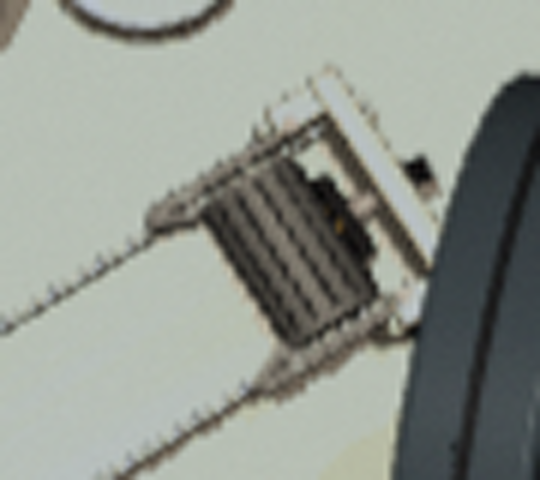

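```bash
python3 -m crank '[0,0,0.4,0,0,0,0.8,0,0,0,1.1,0,0,0,1.2,0,0,0,1.2,0]'>/dev/null; python3 chk.py; python3 -m crank '[0,0,0.05,0,0,0,0.1,0]'>/dev/null; python3 chk.py f
```

```text
t 24.15 rail 352.24431329497884 -19.899266962384047 55.20503436302858 F along 0.19304996111675457 lat -0.20250976455125938 z -0.8270050095572873
t 24.35 rail 352.43885332693105 -19.838217191841608 54.398006858809495 F along -0.042848292343752085 lat 0.13755073614046598 z -0.909017316555745
```

```bash
python3 -m crank '[0,0,0.05,0,0,0,0.05,0]'>/dev/null; python3 chk.py; python3 -m crank '[0,0,0.05,0,0,0,0.05,0]'>/dev/null; python3 chk.py
```

```text
t 24.65 rail 352.53279002274706 -19.852169601268685 54.30167864452547 F along -1.3199610136846363 lat -1.4120548528816244 z 5.649955145140837
t 24.85 rail 352.5227577749682 -19.792940292164616 54.278737209622896 F along -1.8618677471254301 lat -1.1511857005232302 z 10.02401274141518
```

```bash
python3 -m crank '[0,0,-0.06,0,0,0,-0.06,0]'>/dev/null; python3 chk.py; python3 -m crank '[0,0,0,0,0,0,0,0,0,0,0,0,0,0,0,0,0,0,0,0,0,0,0,0,0,0,0,0,0,0,0,0]' -1
python3 - <<'E'
from h import *
b=grab("side","sg")[0]
cv2.imwrite("pics/zg.png",cv2.resize(b[210:310,400:500],None,fx=5,fy=5))
E
```

```text
t 25.05 rail 352.51488396464606 -19.868403495604497 54.307649053201814 F along -0.5531253009973232 lat -0.08571199359187429 z 6.785758310898909
time_s: 25.85
eef_pos: [623.6, -124.2, 53.9]
tcp_rot: [-2.581, -1.792, 0.0]
ft_force: [0.1, -0.1, -0.6]
finger_gap: 85.4
```

View pics/zg.png

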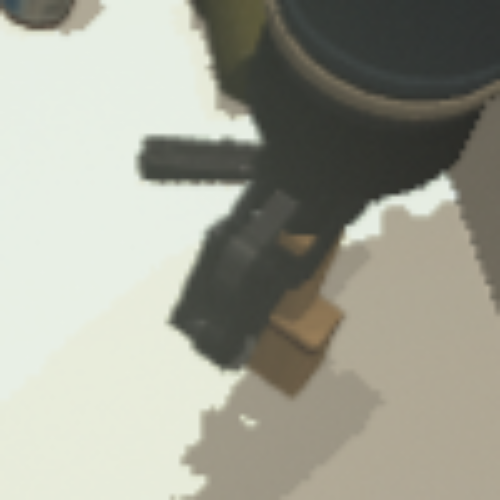

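Released, and the paddle stands. I'll lift straight up, then move aside to look.

```bash
python3 -m crank '[0,0,-1,0,0,0,-3,0,0,0,-6,0,0,0,-9.5,0,0,0,-13,0,0,0,-16,0,0,0,-17.5,0,2,-2,-17.5,0,5,-4,-17.5,0,8.5,-6,-17.5,0,12,-8,-17.5,0,15,-10,-17.5,0,17,-11,-17.5,0,18,-12,-17.5,0,18,-12,-17.5,0,18,-12,-17.5,0]'
python3 - <<'E'
from h import *
b=grab("side","sh")[0];a=grab("top","th")[0]
e=lambda i,u,v,w,h,f:cv2.resize(i[v:v+h,u:u+w],None,fx=f,fy=f,interpolation=2)
cv2.imwrite("pics/zh.png",np.hstack([e(b,400,210,100,100,3.8),e(a,390,160,100,100,3.8)]))
cv2.imwrite("pics/zi.png",np.hstack([e(b,310,235,100,100,3.8),e(a,310,225,100,100,3.8)]))
E
```

```text
time_s: 27.5
eef_pos: [574.2, 85.0, 229.4]
tcp_rot: [2.581, 1.79, 0.0]
ft_force: [0.6, -0.3, -0.5]
finger_gap: 85.2
```

View pics/zh.png

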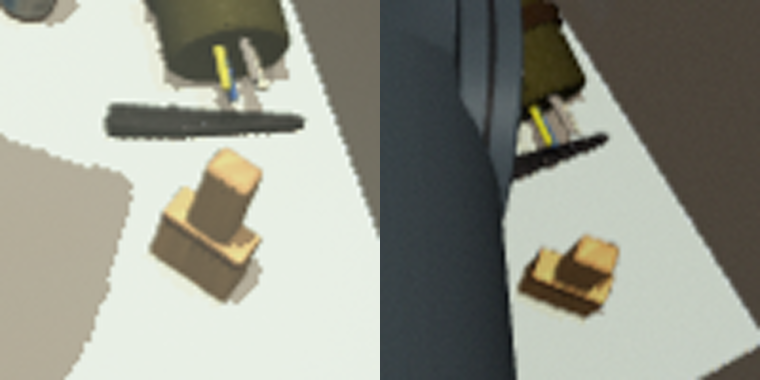

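View pics/zi.png

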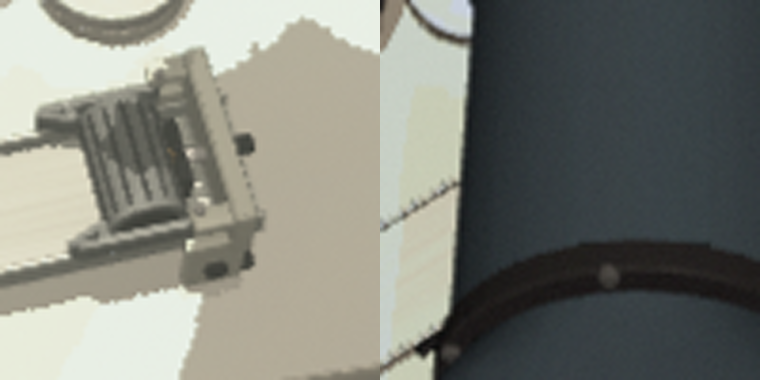

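View pics/sh.png

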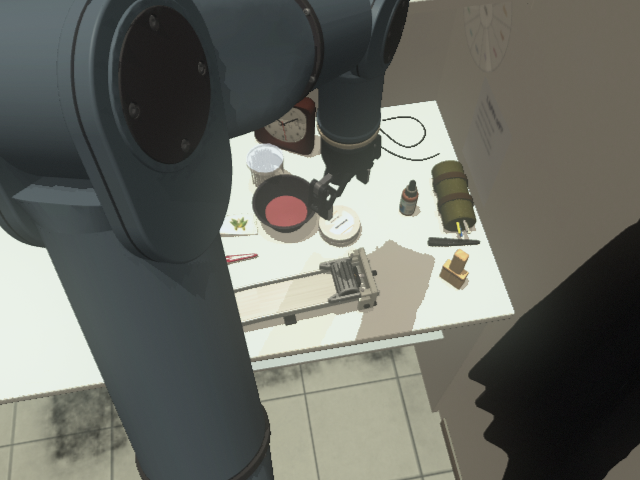

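```bash
python3 -m crank '[18,-12,-17.5,0]' >/dev/null 2>&1 & sleep 0; wait; python3 -c "
from h import *
s=manip.read_state();print(s['time_s'],s['eef_pos'],s['ft_force'],np.abs(s['joint_velocities']).max())"
```

```text
27.7 [564.70236876 117.05630569 258.32184175] [2.14282951 0.93586287 1.54020119] 0.938534096057143
```

That extra row was a slip of mine: it repeated the last offset, so the arm went about 50 mm up and sideways through free air. I'll let it settle, then check again.

```bash
python3 -m crank '[0,0,0,0,0,0,0,0,0,0,0,0,0,0,0,0,0,0,0,0]'
python3 - <<'E'
from h import *
s=manip.read_state();print(s['time_s'],s['ft_force'],np.abs(s['joint_velocities']).max())
b=grab("side","sj")[0]
e=lambda i,u,v,w,h,f:cv2.resize(i[v:v+h,u:u+w],None,fx=f,fy=f,interpolation=2)
cv2.imwrite("pics/zj.png",e(b,290,90,200,220,2.7))
E
```

```text
time_s: 28.2
eef_pos: [565.2, 123.2, 259.9]
tcp_rot: [2.582, 1.79, -0.001]
ft_force: [0.1, -0.0, -0.1]
finger_gap: 85.2
28.2 [ 0.13097174 -0.04424794 -0.0957966 ] 0.00494564398122651
```

View pics/zj.png

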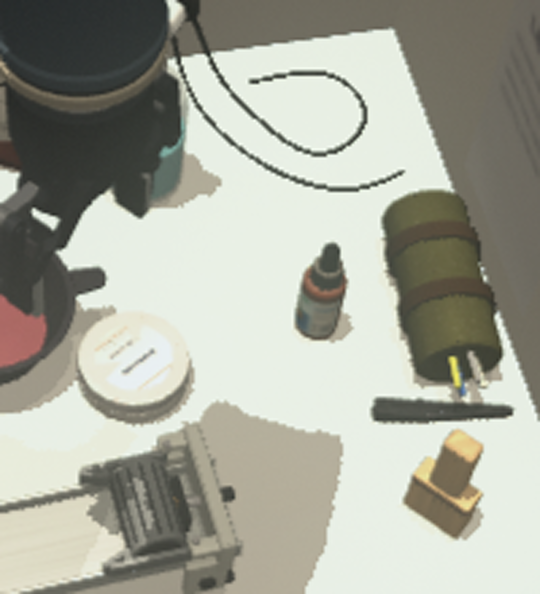

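The roller is still docked behind the catches, the paddle stands upright, nothing else has been disturbed, and the arm is clear and still.

```bash
python3 -c "
from cell import manip; print(manip.sign_off())"
```

```text
the job is handed in; nothing more can be done
None
```

The roller is docked, and the paddle is standing upright within a millimetre or two of where it started. I handed the job in at about 28 s.

**Docking:** I gripped the paddle by its handle and rolled the roller up the rail and through the jaws at walking-slow speed. The jaws gave about 2.5 N and the pad about 5 N. The force then dropped to 3.5 N, which I took as the click. I pressed a little further, to about 7 N at most, and then backed off. The roller stayed put, and the top and side pictures show it behind both catches and against the pad.

**Last checks:** At hand-in the wrist force was close to zero, the arm was still, and the gripper was open and about 260 mm above the worktop. The pictures I took show the other things undisturbed. The arm hid the red clip and timer for part of the final views, and I did not re-measure the bystanders.

**What I could not confirm or got wrong:**
- I judged the click from the force drop and the pictures; I had no direct reading of the pad or jaw joints.
- When setting the paddle down I pressed it onto the worktop at about 10 N before easing off.
- I sent one mistaken row after retreating. It moved the empty gripper about 45 mm through free air and touched nothing.
- During docking, one 1 mm push was repeated three times by a shell loop instead of being typed out each time.

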